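# Load the panel carrier and pin its keeper bar

## Robot

A 6-joint arm with a two-finger parallel gripper is mounted at the origin on the work surface. World frame = base frame: x ahead of the robot, y to its left, z up, the work surface at z = 0. Lengths are in m, angles in degrees, forces in N, time in s.
With the tool pointing down it reaches from about 0.4 to 0.825 m from the base axis. Payload 7 kg.
Tool frame: the origin (TCP) lies midway between the tips of the shut fingers; the grasp point (between the pads) lies 19 mm behind it; z points along the fingers, y is the direction in which the jaws open and shut (so a half turn about z gives the same grasp; the last joint's range is limited). The gripper opens to 88 mm and grips with 3 to 60 N. Pads are 19 mm wide; open, the fingers measure 130 mm over their backs; the gripper's body (78 mm by 193 mm) begins 47 mm behind the grasp point.
Start: joints at [-54.826, 20.546, 0.682, 0, -70.136, -16.507], TCP at [0.216, -0.639, 0.227] pointing down, gripper open.
Joint ranges: [-176.03, 176.03], [-82.01, 121.73], [-58.28, 71.71], [-173.87, 95.51], [-174.79, -0.11], [-173.66, 173.66]. Speed limits (degrees/s): [136.94, 136.94, 172.46, 180, 180, 180].

## Interface

Orientations are given as a 3x3 rotation matrix whose columns are the frame's x, y, z axes.
In Python, from rig import robot gives the robot as it stands. Calls block until the motion is done:
- robot.goto(position, orientation): joint-space move of the TCP to a pose.
- robot.servo_line(position, ori=None, speed=0.15): straight line of the TCP; ori=None keeps the orientation; speed is the mean speed in m/s.
- robot.movej(angles): joint-space move.
- robot.move_gripper(opening): opening from 0.0 (shut) to 1.0 (fully open); the grip force is fixed at half the most; returns when the fingers have stopped.
- robot.dwell(seconds).
- robot.ik(position, orientation): joint angles nearest the present ones, or None.
- robot.grab_frame(name): name is "side" or "top" or "wrist"; returns (picture, depth): 480x640x3 uint8, red, green, blue; 480x640 float32, m along the optical axis (not along the pixel's ray), 0 where there is no reading.
- robot.camera_info(name): a dict with "vfov" (degrees; the focal length in pixels is half the picture's height over the tangent of half this angle, whatever the lens; pixels are square), "cx", "cy" (the principal point, pixels), "view" (4x4, takes a point from world to camera coordinates); the wrist camera has in their place "T_tool_cam" (4x4, takes a point from camera to tool coordinates, whose origin is the TCP and whose axes are the flange's). Camera axes: x right, y down, z forward; pixel columns grow to the right and rows downward; lengths in m; the calibration is good to about 2 mm. A picture is of the moment at which its call begins: read the wrist's pose just before it. camera_info takes no time and is no camera call.
A pose or a line that the arm cannot do raises robot.Unreachable and nothing moves.
- robot.job_done(): hands the job in, once; it reports no verdict.
Readings, each from a call of its own:
- robot.read_t(): time.
- robot.read_qpos(): joint angles.
- robot.read_qvel(): joint speeds.
- robot.read_effort(): joint torques, N m.
- robot.read_position(): TCP position.
- robot.read_tcp_rot(): TCP orientation.
- robot.read_force(): force on the tool from outside, world axes, zero at the start.
- robot.read_ft_torque(): the same for the moment, N m.
- robot.read_grip_width(): opening from 0.0 (shut) to 1.0 (fully open).
Only numpy, scipy, OpenCV 4.12 (cv2) and the standard library are available. Lean on these libraries where they do the work, as an engineer would, in place of code of your own. Each camera call takes 0.05 s, during which the arm holds its last target. There are 200 camera calls.

## Task

Move every plywood panel from the pale drying rack into the dark carrier, one panel to a slot, each standing right down on the slot floor. Then swing the carrier's keeper bar closed over the panels so that its lug lies in the fork, and lock it with the square-headed steel pin, pushed from the side facing the rack through fork and lug until its head is seated against the fork. Leave the glue bottle, tape roll, tin, screw box and wood offcut where they are.

Things in the scene. Friction and masses are not known exactly. Their poses are not given: they have to be found in the camera images.
- rack: Pale wooden drying rack, fixed, 118 x 224 mm, 65 mm high. Origin: centre of its underside; z up, y roughly world +y. Four slots parallel to its x, 12 mm wide, 98 mm long, 50 mm deep (floor 15 mm above the table), at y = -66, -22, 22, 66 mm; solid wood between.
- panel0: Plywood panel, 90 mm wide (its x), 8 mm thick (its y), 110 mm tall (its z), 60 g. All panels are alike; 2 to 4 are present, each standing in some slot of the rack. Origin: centre of its lower edge face, z up towards the top edge. In a slot its top edge is 125 mm above the table, 60 mm above the teeth of the holder.
- panel1: Plywood panel, 90 mm wide (its x), 8 mm thick (its y), 110 mm tall (its z), 60 g. All panels are alike; 2 to 4 are present, each standing in some slot of the rack. Origin: centre of its lower edge face, z up towards the top edge. In a slot its top edge is 125 mm above the table, 60 mm above the teeth of the holder.
- panel2: Plywood panel, 90 mm wide (its x), 8 mm thick (its y), 110 mm tall (its z), 60 g. All panels are alike; 2 to 4 are present, each standing in some slot of the rack. Origin: centre of its lower edge face, z up towards the top edge. In a slot its top edge is 125 mm above the table, 60 mm above the teeth of the holder.
- panel3: Plywood panel, 90 mm wide (its x), 8 mm thick (its y), 110 mm tall (its z), 60 g. All panels are alike; 2 to 4 are present, each standing in some slot of the rack. Origin: centre of its lower edge face, z up towards the top edge. In a slot its top edge is 125 mm above the table, 60 mm above the teeth of the holder.
- carrier: Dark fixed wooden carrier right of the rack. Origin: centre of underside; z up, y roughly to the rack. Four slots along x as in the rack: 12 wide, 98 long, 50 deep, floor z=15, teeth to z=65, at y=-66,-22,22,66 mm. Hinge post at y=-112. At the +y end (outer side) a steel fork: two upright cheeks 44 wide, z=86..128, at y=104..112 and 128..136, with 14 mm holes along y at x=0, z=107.
- slot0 (a point): Centre of the floor of the carrier's slot at y = -66 mm (axes as the carrier's). A seated panel has its origin here; it has 2 mm play either way across and 4 mm along.
- slot1 (a point): Centre of the floor of the carrier's slot at y = -22 mm (axes as the carrier's). A seated panel has its origin here; it has 2 mm play either way across and 4 mm along.
- slot2 (a point): Centre of the floor of the carrier's slot at y = 22 mm (axes as the carrier's). A seated panel has its origin here; it has 2 mm play either way across and 4 mm along.
- slot3 (a point): Centre of the floor of the carrier's slot at y = 66 mm (axes as the carrier's). A seated panel has its origin here; it has 2 mm play either way across and 4 mm along.
- bar (a joint): Keeper bar angle, rad: 0 = closed against its stop (lying along the carrier's y above the panels, lug hole in line with the fork holes); grows as the free end swings level, away from the robot, to the carrier's +x; at most 1.75. Upright axis, 0.12 N m friction, stays where left. Starts at 1.3 to 1.6.
- bar_hinge (a point): Point on the upright hinge axis of the keeper bar, at z = 141 mm. The bar is 22 mm wide and 20 mm high (z = 131 to 151 mm), 232 mm from hinge to lug. The lug is an upright steel plate 8 mm thick hanging from its free end, with a 15 mm hole; closed, it stands midway between the cheeks.
- bar_knob (a point): Middle of the black knob on top of the bar, an upright cylinder 16 mm in diameter and 36 mm high (z = 151 to 187 mm; this point at 169 mm), 140 mm from the hinge axis along the bar.
- pin: Steel locking pin, 150 g, lying on the table: a square head 24 x 24 mm and 30 mm long with a round shank 12 mm in diameter and 48 mm long, its last 8 mm tapered to 5 mm. Origin: on the axis at the head's seating face (where the shank leaves the head); x along the axis to the tip, so the head fills x = -30 to 0. It lies level on a flat of its head, axis 12 mm above the table.
- fork_mouth (a point): Centre of the hole in the outer face of the fork's outer cheek, axes as the carrier's. The pin goes in along -y of the carrier; seated, the pin's origin is here with its x along the carrier's -y.
- glue: White glue bottle with orange cap, 48 mm diameter, 150 mm tall; to be left alone.
- tape: Grey roll of tape lying flat, 104 mm diameter, 45 mm high; to be left alone.
- tin: Open steel tin, 74 mm diameter, 65 mm tall; to be left alone.
- screwbox: Open cardboard screw box 100 x 130 x 35 mm; to be left alone.
- offcut: Wood offcut 130 x 55 x 18 mm lying flat; to be left alone.
Not all that is in view belongs to the job. What is shaped like the panel2 but blue, green or pink is not meant.

How it is judged (in metres and radians):
On the way, in this order (a step that is already met when the one before it is completed fails the run):
1. every panel stands on the floor of a carrier slot (z of panel0 in the frame of carrier between 0.01 and 0.02 m and x of panel0 in the frame of carrier between -0.008 and 0.008 m and y of panel0 in the frame of carrier between -0.074 and 0.074 m and angle between the z axis of each of panel0, panel1, panel2, panel3 and the z axis of carrier, either way round below 0.15 rad and z of panel1 in the frame of carrier between 0.01 and 0.02 m and x of panel1 in the frame of carrier between -0.008 and 0.008 m and y of panel1 in the frame of carrier between -0.074 and 0.074 m and z of panel2 in the frame of carrier between 0.01 and 0.02 m and x of panel2 in the frame of carrier between -0.008 and 0.008 m and y of panel2 in the frame of carrier between -0.074 and 0.074 m and z of panel3 in the frame of carrier between 0.01 and 0.02 m and x of panel3 in the frame of carrier between -0.008 and 0.008 m and y of panel3 in the frame of carrier between -0.074 and 0.074 m), for 0.2 s.
2. keeper bar swung closed over the loaded panels (all of step 1 and value of joint bar below 0.03 rad), for 0.2 s.
3. pin pushed through fork and lug, head seated (y of pin in the frame of fork_mouth between -0.004 and 0.004 m and x of pin in the frame of fork_mouth between -0.005 and 0.005 m and z of pin in the frame of fork_mouth between -0.005 and 0.005 m and angle between the x axis of pin and the y axis of carrier, either way round below 0.15 rad and value of joint bar below 0.03 rad), for 0.2 s.
At the end, for the whole second after the job is handed in: All panels in carrier slots (foot within 5 mm of the floor, 8 mm of centre along the slot, upright within 0.15 rad), bar within 0.03 rad of closed, pin head face within 4 mm of the fork face, pin within 5 mm and 0.15 rad of the hole axis, all at rest (all of step 1 and all of step 3 and linear speed of each of panel0, panel1, panel2, panel3, pin below 0.02 m/s); the robot touches nothing.
It fails at once if a bystander (glue bottle, tape, tin, screw box, offcut) moved more than 4 cm (distance of any of glue, tape, tin, screwbox, offcut from where it was at the start of the episode above 0.04 m).
Of panel0, panel1, panel2, panel3 only 2 to 4 are there at a start; the rules pass over those that are not, and their reading is None.
At some moment in a run one of pin may be knocked a few centimetres aside while the robot is not near it.
Once in a run the grip may slacken for a moment while it holds something.
It also fails if it takes over 210 s, if anything falls off the work surface, if the arm or the gripper's body presses on something with over 40 N, if the wrist force passes 120 N, or if a joint passes its speed limit or range.

## Working session

There is one attempt and no reset: what is moved stays moved. The work goes in short steps, each a Python script; the robot and the scene stay as the last script left them, time stands still between calls to the robot, and variables do not carry over. Pictures are saved under pics/ and viewed, about 12 in all and at most 16, crops included, and the job is handed in when it is done.

```bash
ls; mkdir -p pics
python3 - <<'E'
from rig import robot
import cv2,numpy as np
np.set_printoptions(precision=4,suppress=True)
for n in ("side","top","wrist"):
    im,d=robot.grab_frame(n); cv2.imwrite(f"pics/a_{n}.png",im[...,::-1]); np.save(f"pics/a_{n}.npy",d)
    print(n,robot.camera_info(n), (d>0).mean(), d.max())
print(robot.read_t(),robot.read_position(),robot.read_tcp_rot(),robot.read_grip_width())
E
```

```text
pics
side {'vfov': 48.15548648918379, 'cx': 321.1684312662885, 'cy': 245.13085951373793, 'view': array([[-0.9761, -0.2174, -0.0053,  0.5413],
       [-0.1431,  0.6608, -0.7368,  0.1721],
       [ 0.1637, -0.7184, -0.6761,  1.1227],
       [ 0.    ,  0.    ,  0.    ,  1.    ]])} 0.9960611979166667 3.6709173
top {'vfov': 47.74255186825474, 'cx': 331.20519721327344, 'cy': 242.02425709403988, 'view': array([[-0.0256, -0.9997,  0.0011,  0.0229],
       [-0.9949,  0.0253, -0.098 ,  0.5872],
       [ 0.098 , -0.0036, -0.9952,  1.2497],
       [ 0.    ,  0.    ,  0.    ,  1.    ]])} 0.9959993489583333 2.1755931
wrist {'vfov': 67.22593302177988, 'cx': 317.72425994521467, 'cy': 238.4134743546612, 'T_tool_cam': array([[-0.0003, -0.9576, -0.2882,  0.0791],
       [ 1.    , -0.0006,  0.0012,  0.    ],
       [-0.0013, -0.2882,  0.9576, -0.1585],
       [ 0.    ,  0.    ,  0.    ,  1.    ]])} 0.996103515625 1.1570846
0.15 [ 0.2159 -0.6392  0.2258] [[-0.9474 -0.32   -0.0005]
 [-0.32    0.9474  0.0012]
 [ 0.0001  0.0013 -1.    ]] 1.000291808304794
```

View pics/a_top.png

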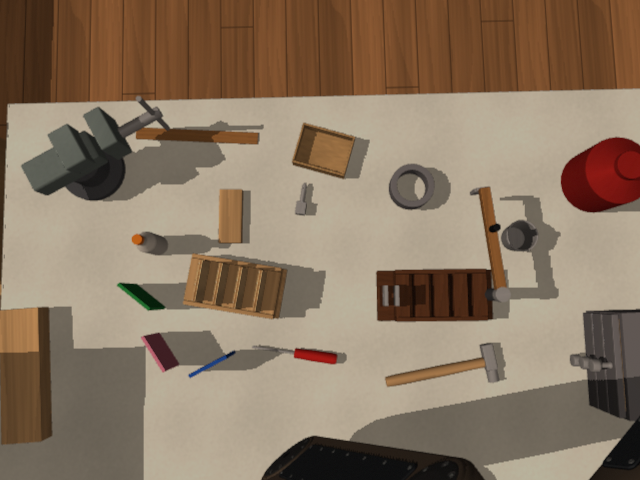

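View pics/a_side.png

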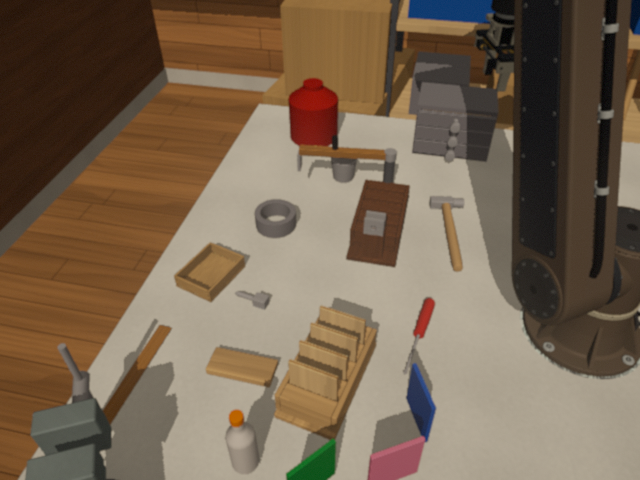

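The top view shows the rack at about (235,287) with four panel edges, the carrier at (435,295) with its fork at (390,295), the open bar from (500,295) to (487,190) with its knob at (494,228), and the pin at (303,200) with its head down. The side view confirms four panels in the rack. Next I'll get coarse positions from depth.

```bash
cat > h.py <<'E'
from rig import robot
import cv2,numpy as np
np.set_printoptions(precision=4,suppress=True)
def cloud(name,tag=None):
    """world points (480,640,3), picture"""
    ci=robot.camera_info(name)
    if name=="wrist":
        T=np.eye(4);T[:3,:3]=robot.read_tcp_rot();T[:3,3]=robot.read_position(); C=T@ci["T_tool_cam"]
    else: C=np.linalg.inv(ci["view"])
    im,d=robot.grab_frame(name)
    f=240/np.tan(np.radians(ci["vfov"]/2))
    v,u=np.mgrid[:480,:640]
    P=np.stack([(u-ci["cx"])/f*d,(v-ci["cy"])/f*d,d],-1)@C[:3,:3].T+C[:3,3]
    P[d<=0]=np.nan
    if tag: cv2.imwrite(f"pics/{tag}.png",im[...,::-1]); np.savez(f"pics/{tag}.npz",P=P,im=im)
    return P,im
def rect(pts):
    r=cv2.minAreaRect((pts[:,:2]*1000).astype(np.float32)); return np.array(r[0]),np.array(r[1]),r[2]
def down(yaw):
    """tool z down, jaw (y) axis at world angle yaw (rad)"""
    y=np.array([np.cos(yaw),np.sin(yaw),0]);z=np.array([0,0,-1.]);return np.stack([np.cross(y,z),y,z],1)
E
python3 - <<'E'
from h import *
P,im=cloud("top","b_top")
def sel(u0,u1,v0,v1,z0,z1):
    Q=P[v0:v1,u0:u1].reshape(-1,3); return Q[(Q[:,2]>z0)&(Q[:,2]<z1)]
print("table",np.nanmedian(P[250:260,300:350,2]))
q=sel(175,300,240,330,.112,.14);print("panels tops",len(q))
m=((P[...,2]>.1)&(P[...,2]<.14)).astype(np.uint8);m[:, :175]=0;m[:,300:]=0;m[:240]=0;m[330:]=0
n,l,s,c=cv2.connectedComponentsWithStats(m)
for i in range(1,n): 
    if s[i,4]>10:
        q=P[l==i];print("top comp",s[i],rect(q),np.median(q[:,2]))
for nm,a in dict(rack=(175,300,245,330,.055,.075),carr=(370,510,255,330,.055,.075),fork=(370,420,255,330,.115,.14),bar=(460,520,170,310,.135,.16),knob=(470,520,200,250,.178,.2),pin=(280,330,175,225,.012,.04)).items():
    q=sel(*a);print(nm,len(q),rect(q),np.median(q[:,2]))
E
```

```text
table -0.0005555809033164216
panels tops 779
top comp [192 260  14  42 270] (array([501.9468, 300.1274]), array([ 9.5161, 89.9171]), 79.61824035644531) 0.1220696268039767
top comp [212 263  13  42 242] (array([494.4608, 257.0226]), array([ 9.6673, 89.81  ]), 80.01924896240234) 0.12395054248473569
top comp [232 268  13  41 231] (array([484.3264, 214.4384]), array([ 9.0126, 89.5498]), 78.9534683227539) 0.12305416314577733
top comp [252 271  12  41 215] (array([476.3538, 170.9105]), array([ 8.7512, 89.0792]), 79.01161193847656) 0.12323521714272201
rack 3382 (array([489.3083, 236.0114]), array([209.426 , 117.9018]), 79.21025085449219) 0.06441052951895943
carr 3912 (array([ 457.3957, -224.2005]), array([243.6123, 118.078 ]), 88.73857879638672) 0.06439938396427036
fork 184 (array([ 457.8854, -118.9332]), array([32.7087, 42.9785]), 88.78597259521484) 0.12704782113283852
bar 1395 (array([ 563.9649, -339.8435]), array([250.3212,  33.2295]), 5.611458778381348) 0.15019388943309053
knob 52 (array([ 593.9038, -334.5607]), array([15.3616, 14.1497]), 61.586456298828125) 0.18568028777456314
pin 219 (array([694.9062,  74.9673]), array([24.2228, 77.7897]), 79.81974792480469) 0.020477550998968752
```

```bash
cat >> h.py <<'E'
def holes(P,im,c,z=.065,tol=.006,r=.16,amin=150):
    """slot holes in plane z: mask of the teeth plane, contours of holes; boundary of holes cast on plane z"""
    ok=(abs(P[...,2]-z)<tol)&(np.hypot(P[...,0]-c[0],P[...,1]-c[1])<r)
    return ok
E
python3 - <<'E'
from h import *
import os
for nm,p,y in(("carr",[.47,-.23,.33],88.75),("rack",[.49,.236,.33],78.8)):
    robot.goto(p,down(np.radians(y))); robot.dwell(.3)
    P,im=cloud("wrist","c_"+nm)
    q=P[np.isfinite(P[...,2])]
    for a,b in((.06,.07),(.12,.132),(.118,.132),(.14,.16),(.16,.3)):
        s=q[(q[:,2]>a)&(q[:,2]<b)]
        if len(s)>20: print(nm,a,b,len(s),rect(s),np.median(s[:,2]),s.min(0),s.max(0))
print(robot.read_t())
a=[cv2.imread(f"pics/c_{n}.png") for n in("carr","rack")]
cv2.imwrite("pics/c2.png",cv2.resize(np.vstack(a),(448,600)) if 0 else cv2.resize(np.hstack(a),(800,300)))
E
```

```text
carr 0.06 0.07 16740 (array([ 514.2432, -219.9347]), array([766.4193, 250.8415]), 84.58916473388672) 0.06515768981800688 [ 0.3541 -0.5948  0.06  ] [0.6184 0.1641 0.0699]
carr 0.12 0.132 1031 (array([ 560.4731, -227.6931]), array([249.0054, 251.8554]), 0.9311585426330566) 0.12795893177836115 [ 0.4345 -0.3556  0.12  ] [ 0.6864 -0.1036  0.132 ]
carr 0.118 0.132 1106 (array([ 560.4731, -227.6931]), array([249.0054, 251.8554]), 0.9311585426330566) 0.12784855329438838 [ 0.4345 -0.3556  0.118 ] [ 0.6864 -0.1036  0.132 ]
carr 0.14 0.16 3713 (array([ 560.7106, -342.4355]), array([247.128 ,  31.8832]), 4.868679523468018) 0.15105371058556394 [ 0.4376 -0.3677  0.1401] [ 0.6839 -0.3165  0.1551]
rack 0.06 0.07 14179 (array([419.4221, 158.6169]), array([646.5506, 287.1402]), 81.62750244140625) 0.0651567424426614 [ 0.2984 -0.1821  0.06  ] [0.6002 0.4735 0.07  ]
rack 0.12 0.132 3061 (array([483.3759, 170.9277]), array([548.079 , 113.9767]), 77.2236557006836) 0.12515823385971336 [ 0.4302 -0.1073  0.12  ] [0.5973 0.4291 0.1317]
rack 0.118 0.132 3213 (array([483.2809, 170.4899]), array([548.9797, 114.0003]), 77.22029113769531) 0.12509639470415812 [ 0.4302 -0.1073  0.118 ] [0.5973 0.4291 0.1317]
rack 0.14 0.16 488 (array([590.2684, 422.0056]), array([22.0319, 22.3711]), 40.260963439941406) 0.14983709605293052 [0.5787 0.4105 0.1401] [0.6019 0.4333 0.1521]
4.4
```

View pics/c2.png

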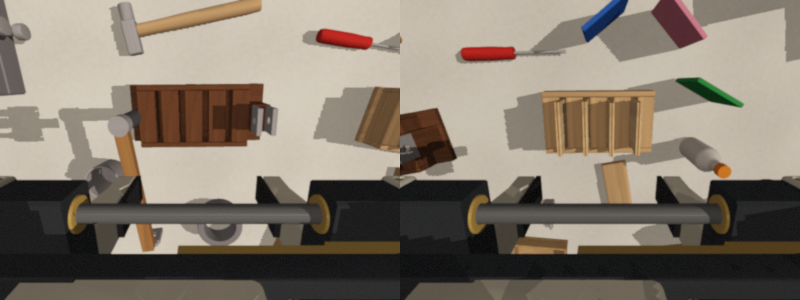

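The left view shows the carrier with four empty slots and its fork at right (265,120); the hinge and bar are at left. The right view shows the rack with four panels. Next I'll fit each one accurately.

Run:
```python
from h import *
def comps(P,z0,z1,amin):
    m=((P[...,2]>z0)&(P[...,2]<z1)).astype(np.uint8)
    n,l,s,c=cv2.connectedComponentsWithStats(m,connectivity=8)
    for i in range(1,n):
        if s[i,4]>amin: yield s[i],P[l==i]
for t in("c_carr","c_rack","b_top"):
    P=np.load(f"pics/{t}.npz")["P"]
    for z0,z1,am in((.061,.069,400),(.115,.131,60),(.146,.156,60),(.18,.19,20)):
        for s,q in comps(P,z0,z1,am):
            c,w,a=rect(q)
            if 420<c[0]<620 and -370<c[1]<330: print(t,z0,s,c,w,round(a,2),q.mean(0))
    # slot holes : depth < .055 inside carrier
    if t!="c_rack":
        a=np.radians(-1.25);O=np.array([.4553,-.2389]);R=np.array([[np.cos(a),-np.sin(a)],[np.sin(a),np.cos(a)]])
        L=(P[...,:2]-O)@R
        m=(abs(P[...,2]-.065)<.004)&(abs(L[...,0])<.04)&(abs(L[...,1])<.1)
        y=np.sort(L[m][:,1]);g=np.where(np.diff(y)>.004)[0];print(t,"gap edges in carrier y",[(round(y[i]*1e3,1),round(y[i+1]*1e3,1)) for i in g],y[[0,-1]])
        for sgn in(-1,1):
            mm=m&(L[...,0]*sgn>.02);y=np.sort(L[mm][:,1]);g=np.where(np.diff(y)>.004)[0];print(sgn,[round((y[i]+y[i+1])*500,2) for i in g])
        mx=(abs(P[...,2]-.065)<.004)&(abs(L[...,0])<.07)&(abs(L[...,1])<.1);x=L[mx][:,0];print("x extents",np.percentile(x,[.0,.2,99.8,100]))
```

```text
c_carr 0.061 [  212   135   189   101 14327] [ 455.0457 -244.7767] [218.2316 118.2807] 89.01 [ 0.4522 -0.2396  0.0651]
c_carr 0.061 [ 604  152   36   92 1666] [480.2177 135.9074] [111.0194  40.2238] 7.44 [0.4918 0.14   0.065 ]
c_carr 0.115 [407 173  14  45 495] [ 456.5441 -132.2486] [ 8.6336 44.171 ] 89.43 [ 0.4557 -0.1332  0.1264]
c_carr 0.115 [430 172  15  46 532] [ 457.0074 -108.3461] [ 9.2543 44.4947] 89.51 [ 0.4562 -0.1094  0.1261]
c_carr 0.115 [199 183  16  22  72] [ 448.6913 -341.5514] [23.7096  8.281 ] 24.62 [ 0.4482 -0.341   0.1201]
c_carr 0.146 [ 172  185   49  100 2481] [ 488.1606 -350.0321] [101.1695  31.8334] 2.61 [ 0.482  -0.3478  0.1514]
c_carr gap edges in carrier y [(np.float64(-72.6), np.float64(-61.5)), (np.float64(-28.9), np.float64(-17.5)), (np.float64(14.0), np.float64(26.4)), (np.float64(58.7), np.float64(70.4))] [-0.1  0.1]
-1 [np.float64(-67.32), np.float64(-23.58), np.float64(20.15), np.float64(64.19)]
1 [np.float64(-66.69), np.float64(-22.63), np.float64(20.59), np.float64(64.79)]
x extents [-0.0593 -0.0592  0.0583  0.059 ]
c_rack 0.061 [  226   146   182  
[... 1465 characters left out ...]
 [ 458.5893 -130.958 ] [ 8.8143 40.9209] 89.88 [ 0.4577 -0.1304  0.1259]
b_top 0.146 [ 480  187   31  116 1176] [ 562.7465 -341.3808] [247.631   32.7558] 4.98 [ 0.5569 -0.3388  0.1507]
b_top 0.18 [493 224   8   8  49] [ 593.9038 -334.5607] [15.3616 14.1497] 61.59 [ 0.594  -0.3347  0.186 ]
b_top gap edges in carrier y [(np.float64(-70.1), np.float64(-60.2)), (np.float64(-26.6), np.float64(-15.6)), (np.float64(16.9), np.float64(27.7)), (np.float64(60.5), np.float64(71.6))] [-0.0999  0.0996]
-1 [np.float64(-65.61), np.float64(-21.24), np.float64(21.97), np.float64(66.07)]
1 [np.float64(-64.91), np.float64(-20.48), np.float64(23.02), np.float64(66.27)]
x extents [-0.0571 -0.0571  0.0605  0.0606]
```

```bash
cat >> h.py <<'E'
def car_fit(P,O=(.455,-.239),yaw=-.75):
    a=np.radians(yaw);R=np.array([[np.cos(a),-np.sin(a)],[np.sin(a),np.cos(a)]])
    L=(P[...,:2]-np.array(O))@R
    m=(abs(P[...,2]-.065)<.004)&(abs(L[...,0])<.045)&(abs(L[...,1])<.1)
    out=[]
    for lo in np.arange(-.04,.04,.01):     # strips across the slots
        y=np.sort(L[m&(L[...,0]>=lo)&(L[...,0]<lo+.01)][:,1]);g=np.where(np.diff(y)>.004)[0]
        c=[(y[i]+y[i+1])/2 for i in g]
        if len(c)==4: out+=[(lo+.005,ci-s) for ci,s in zip(c,(-.066,-.022,.022,.066))]
    o=np.array(out); k,b=np.polyfit(o[:,0],o[:,1],1)
    mx=(abs(P[...,2]-.065)<.004)&(abs(L[...,0])<.07)&(abs(L[...,1])<.09);x=np.percentile(L[mx][:,0],[.2,99.8])
    return dict(n=len(o),yaw=yaw+np.degrees(k),y0=b*1e3,rms=o[:,1].std()*1e3,x0=x.mean()*1e3,w=np.ptp(x)*1e3)
def comps(P,z0,z1,amin):
    m=((P[...,2]>z0)&(P[...,2]<z1)).astype(np.uint8)
    n,l,s,c=cv2.connectedComponentsWithStats(m,connectivity=8)
    return [P[l==i] for i in range(1,n) if s[i,4]>amin]
E
python3 - <<'E'
from h import *
print(robot.read_qpos())
for nm,p,y in(("rack2",[.48,.236,.33],78.8-180),("carr2",[.45,-.23,.33],88.75-180)):
    robot.goto(p,down(np.radians(y))); robot.dwell(.3); print(robot.read_qpos())
    P,im=cloud("wrist","c_"+nm)
    for q in comps(P,.115,.131,60):
        c,w,a=rect(q)
        if 420<c[0]<620 and -370<c[1]<330: print(nm,c,w,a)
    for q in comps(P,.061,.069,400):
        c,w,a=rect(q)
        if 420<c[0]<620 and -370<c[1]<330: print(nm,c,w,a)
for t in("b_top","c_carr","c_carr2"): print(t,car_fit(np.load(f"pics/{t}.npz")["P"]))
print(robot.read_t())
E
```

```text
[  46.3204    5.1574   -6.0237    0.0015  -78.8178 -147.5622]
[ 47.1946   4.2576  -7.0229   0.0012 -78.7182  31.5976]
rack2 [500.3181 300.1442] [ 8.6102 90.4563] 79.20147705078125
rack2 [492.7741 256.6943] [ 8.1614 90.3114] 79.22261047363281
rack2 [475.2028 170.6435] [ 8.437  89.9306] 78.95124816894531
rack2 [482.6629 213.8927] [ 8.1017 90.3664] 79.1978759765625
rack2 [487.6534 235.2721] [208.2195 117.6866] 78.7898941040039
[ -4.7124   1.2684 -10.212   -0.0004 -78.5268  93.5108]
carr2 [ 456.9272 -107.7868] [ 8.6666 43.9062] 88.89834594726562
carr2 [ 456.4391 -131.7652] [ 8.8144 44.1732] 89.86724090576172
carr2 [468.7289 137.0504] [ 17.849  118.2858] 75.23896789550781
carr2 [ 454.6213 -241.6577] [226.8185 118.6239] 89.29450225830078
b_top {'n': 32, 'yaw': np.float64(-0.6224584470713076), 'y0': np.float64(0.8226530004294936), 'rms': np.float64(0.48113784873623594), 'x0': np.float64(1.5926185165519233), 'w': np.float64(117.39136615398125)}
c_carr {'n': 32, 'yaw': np.float64(-0.692696607538743), 'y0': np.float64(-1.1845430033977593), 'rms': np.float64(0.30576956198742944), 'x0': np.float64(-0.24842957685284814), 'w': np.float64(117.10764555588301)}
c_carr2 {'n': 32, 'yaw': np.float64(-0.9666889491906799), 'y0': np.float64(-0.48012478430883077), 'rms': np.float64(0.2945574992990176), 'x0': np.float64(-0.01033001789876517), 'w': np.float64(117.50342193144816)}
9.45
```

```bash
cat >> h.py <<'E'
YAW=np.radians(-.83);O=np.array([.4549,-.2398])
def car(x,y,z):
    c,s=np.cos(YAW),np.sin(YAW);return [O[0]+c*x-s*y,O[1]+s*x+c*y,z]
SL=(-.066,-.022,.022,.066)
PAN=[(.5003,.2998),(.49275,.25645),(.48256,.2137),(.4751,.1704)]
GZ=.092;OP=.28
def pick(i):
    D=down(np.radians(79.2));x,y=PAN[i]
    robot.goto([x,y,.235],D);robot.move_gripper(OP);robot.servo_line([x,y,.15],speed=.2)
    robot.servo_line([x,y,GZ],speed=.1); print("F before",robot.read_force(),robot.read_position())
    robot.move_gripper(0);print("w",robot.read_grip_width()*88,"F",robot.read_force())
    robot.servo_line([x,y,.235],speed=.15);print("w up",robot.read_grip_width()*88)
def over(k):
    D=down(np.pi/2+YAW);robot.goto(car(0,SL[k],.235),D);robot.dwell(.2)
def inhand(tag):
    T=np.eye(4);T[:3,:3]=robot.read_tcp_rot();T[:3,3]=robot.read_position()
    P,im=cloud("wrist",tag);L=(P-T[:3,3])@T[:3,:3]
    m=(abs(L[...,1])<.007)&(abs(L[...,0])<.06)&(L[...,2]<.12)&(L[...,2]>-.06)
    q=L[m];print("in hand n",len(q),"tool x",np.percentile(q[:,0],[1,99])*1e3,"z",np.percentile(q[:,2],[1,50,99])*1e3)
def insert(k,z1=GZ+.0005):
    f0=np.array(robot.read_force());x=0
    for z in(.17,.152,.142,.13,.12,.11,.1,z1):
        robot.servo_line(car(0,SL[k],z),speed=.08 if z<.16 else .15);f=np.array(robot.read_force())-f0
        print("z",z,"dF",f)
        if np.abs(f).max()>12: print("STOP");return False
    return True
def release(k):
    robot.move_gripper(OP);robot.dwell(.2);robot.servo_line(car(0,SL[k],.15),speed=.15);robot.servo_line(car(0,SL[k],.235),speed=.25)
E
python3 - <<'E'
from h import *
pick(3);over(0);inhand("d_hand");print(robot.read_position(),robot.read_grip_width()*88,robot.read_t())
E
```

```text
F before [-0.2234  0.2409  0.343 ] [0.4756 0.1707 0.0927]
w 7.939791403641423 F [-1.0024 -0.0786  4.4808]
w up 8.050308154884831
in hand n 4405 tool x [-24.883  45.208] z [-47.0336 -32.4595  62.3259]
[ 0.4543 -0.3052  0.2351] 7.4976938992918365 18.8583
```

View pics/d_hand.png

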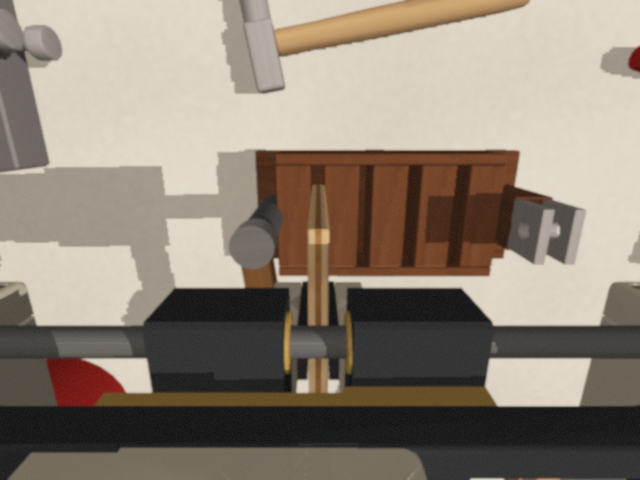

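The panel sits centred in the jaws (near corner at (318,235)), its top 33 mm above the TCP as planned. Slot 0 is directly below it.

Run:
```python
from h import *
ok=insert(0);print(robot.read_position())
if ok:
    release(0);P,im=cloud("wrist","e_1")
    for q in comps(P,.115,.135,60):
        c,w,a=rect(q)
        if 420<c[0]<620 and -370<c[1]<330: print(c,w,a,np.median(q[:,2]))
    print(car(0,SL[0],0),robot.read_t())
```

```text
z 0.17 dF [-0.1394 -0.2398  1.754 ]
z 0.152 dF [0.1453 0.7457 1.5514]
z 0.142 dF [0.5133 1.0667 0.8139]
z 0.13 dF [1.0059 0.1167 0.7472]
z 0.12 dF [ 0.7655 -1.2721  1.344 ]
z 0.11 dF [0.0767 0.5469 0.8565]
z 0.1 dF [0.8779 0.2279 0.8311]
z 0.0925 dF [0.342  0.3966 1.2014]
[ 0.454  -0.3058  0.0924]
[ 453.8948 -306.0366] [ 7.5492 90.4986] 89.30850219726562 0.1251886375970107
[ 456.8255 -132.5098] [ 9.7071 44.7315] 89.59857177734375 0.1274362437982149
[ 457.0475 -108.463 ] [10.3034 44.4439] 88.91553497314453 0.12711397739816271
[ 444.2186 -346.3993] [27.6434  9.8297] 59.039398193359375 0.12218519567627933
[np.float64(0.453943942074852), np.float64(-0.30579307504006586), 0] 23.3
```

```bash
sed -i 's/^    q=L\[m\];print/    q=L[m];global HAND;HAND=(np.percentile(q[:,0],99)*1e3,np.median(q[:,2])*1e3);print/' h.py
cat > go.py <<'E'
import h,sys
from h import *
def run(i,k):
    pick(i);over(k);inhand(f"f_{k}");w=robot.read_grip_width()*88
    if not(6<w<10 and abs(h.HAND[0]-45)<3.5 and abs(h.HAND[1]+32.5)<2.5): print("BAD HAND",w,h.HAND);sys.exit()
    if not insert(k): sys.exit()
    release(k);P,im=cloud("wrist",f"g_{k}")
    for q in comps(P,.1,.145,60):
        c,w,a=rect(q)
        if 420<c[0]<500 and -330<c[1]<-140: print("CAR",c,w,a,np.median(q[:,2]))
    print("want",car(0,SL[k],0),robot.read_t())
for i,k in((2,1),(1,2),(0,3)): run(i,k)
E
python3 go.py
```

```text
F before [0.4677 0.3016 0.4698] [0.483  0.2141 0.0927]
w 7.823762067822261 F [-1.6466 -0.6337  4.0435]
w up 7.6763542144937515
in hand n 4379 tool x [-24.8581  45.0031] z [-47.022  -32.5279  62.0442]
z 0.17 dF [-0.5859 -0.489  -0.1247]
z 0.152 dF [-0.2741 -0.7953 -0.6415]
z 0.142 dF [-0.0124 -0.1489  0.7967]
z 0.13 dF [-0.4452  0.9479  0.2229]
z 0.12 dF [ 0.6036 -1.2401  0.4925]
z 0.11 dF [-0.1993 -0.4249 -0.554 ]
z 0.1 dF [0.5028 0.0752 0.2264]
z 0.0925 dF [ 0.693   0.2566 -0.5913]
CAR [ 453.0647 -305.7759] [ 8.2375 88.9334] 89.15917205810547 0.12476636811370473
CAR [ 454.5662 -261.9763] [ 7.7131 90.4128] 89.2198257446289 0.12521890722975715
want [np.float64(0.45458131402495067), np.float64(-0.261797691680022), 0] 34.675
F before [-0.3296  0.5017  0.7816] [0.4932 0.2568 0.0927]
w 8.16072296243688 F [-1.1133 -0.468   4.8472]
w up 8.173388661880706
in hand n 4412 tool x [-24.9936  45.1652] z [-46.9768 -32.4972  61.4322]
z 0.17 dF [ 0.5442  0.1286 -0.1402]
z 0.152 dF [-0.3532 -0.4635 -0.9562]
z 0.142 dF [ 0.7309  0.0408 -0.5643]
z 0.13 dF [ 0.4985 -0.0837 -0.2024]
z 0.12 dF [ 0.5549 -1
[... 647 characters left out ...]
57]
z 0.17 dF [1.7002 0.5551 0.0828]
z 0.152 dF [ 0.6073  0.0746 -1.2152]
z 0.142 dF [ 1.3949 -0.1524 -0.4881]
z 0.13 dF [ 0.1071  0.3471 -0.6773]
z 0.12 dF [ 1.6267 -0.3243 -0.9171]
z 0.11 dF [1.4806 0.2282 0.3964]
z 0.1 dF [ 1.1638 -0.1764 -0.9722]
z 0.0925 dF [ 0.5754 -0.2428 -0.4127]
CAR [ 453.4876 -305.578 ] [ 9.1517 89.7817] 88.99716186523438 0.12155179988525247
CAR [ 454.2898 -261.7145] [ 8.795  89.8639] 88.98912048339844 0.12407702391232611
CAR [ 454.2838 -217.7549] [ 8.4109 89.0045] 89.09353637695312 0.12474137080018377
CAR [ 455.7267 -173.9928] [ 7.7645 90.2922] 89.14930725097656 0.12522559080232867
want [np.float64(0.45585605792514805), np.float64(-0.17380692495993416), 0] 57.4083
```

All four panels are seated, with tops at 125 mm. Next I'll close the bar.

Run:
```python
from h import *
H=np.array(car(0,-.112,0)[:2]);K=np.array([.5923,-.3362]);phi0=np.arctan2(*(K-H)[::-1]);print(np.linalg.norm(K-H),np.degrees(phi0))
def pose(phi,z,ax=0): return [H[0]+.14*np.cos(phi),H[1]+.14*np.sin(phi),z],down(phi+np.pi/2)
phie=np.pi/2+YAW
for a in np.linspace(phi0,phie+.03,5): assert robot.ik(*pose(a,.158)) is not None
robot.goto(*pose(phi0,.26));robot.move_gripper(.32)
robot.servo_line(pose(phi0,.158)[0],speed=.1);robot.move_gripper(.22);print(robot.read_grip_width()*88,robot.read_force())
f0=np.array(robot.read_force())
for a in np.r_[np.linspace(phi0,phie,18)[1:],phie+.008,phie+.016,phie+.022]:
    p,R=pose(a,.158);robot.servo_line(p,R,speed=.08);f=np.array(robot.read_force())-f0
    print(round(np.degrees(a-phie),1),f)
    if np.hypot(f[0],f[1])>22: print("STOP");break
robot.dwell(.2);robot.move_gripper(.32);robot.servo_line([*np.array(robot.read_position())[:2],.26],speed=.15)
print(robot.read_t())
```

```text
0.13989360801629297 6.3977157225806005
19.22127952850221 [-0.5229 -0.3702  0.0179]
-77.9 [ 0.5642  0.2093 -0.1694]
-73.0 [ 0.2066 -0.0512  0.5767]
-68.2 [0.893  0.3926 0.6621]
-63.3 [-0.1407 -0.6821  0.1551]
-58.4 [-0.1715  0.5941  0.1065]
-53.6 [ 0.9435 -0.5006  0.1252]
-48.7 [ 0.7136 -0.0057  0.6507]
-43.8 [ 0.8354  0.6183 -0.0744]
-39.0 [2.0899 0.0843 0.7439]
-34.1 [1.1918 0.0755 0.0173]
-29.2 [-0.5823  0.2773  0.4413]
-24.3 [0.6552 0.0631 0.8351]
-19.5 [0.2204 0.6825 0.4729]
-14.6 [ 1.0174 -0.1177  0.5297]
-9.7 [ 1.1324 -0.1716 -0.326 ]
-4.9 [ 0.8165 -0.0708  0.0324]
0.0 [0.6847 0.0248 0.1983]
0.5 [ 3.4596 -0.3713 -1.6649]
0.9 [ 7.074  -0.8348 -4.6826]
1.3 [10.1112 -2.3855 -5.0718]
67.5417
```

```bash
cat >> h.py <<'E'
def pinfind(P,z0=.006,lim=None):
    """pin from a cloud: blob above the table of about 24x78; returns head-centre, axis angle"""
    for q in comps(P,z0,.035,100):
        c,w,a=rect(q)
        if 60<max(w)<95 and 18<min(w)<32 and c[0]>550:
            L=(q[:,:2]*1000-c); t=np.radians(a if w[0]>w[1] else a+90); u=np.array([np.cos(t),np.sin(t)]); n=np.array([-u[1],u[0]])
            s=L@u; 
            if np.ptp((L@n)[s>15])>np.ptp((L@n)[s<-15]): u=-u; s=-s   # head is the wide end -> negative
            n=np.array([-u[1],u[0]])
            hd=q[(s<np.min(s)+30)][:,:2]*1e3; r=cv2.minAreaRect(hd.astype(np.float32))
            print("pin c",c,"w",w,"axis deg",np.degrees(np.arctan2(u[1],u[0])),"head",r,"z",np.percentile(q[:,2],95),"s",s.min(),s.max())
E
python3 - <<'E'
from h import *
robot.goto([.67,.08,.30],down(np.radians(-100)));robot.dwell(.3)
P,im=cloud("wrist","p_w1");pinfind(P)
P,im=cloud("top","p_t1");pinfind(P)
for q in comps(P,.146,.156,60)+comps(P,.18,.19,20):
    c,w,a=rect(q)
    if 400<c[0]<620 and -400<c[1]<0: print("bar",c,w,a,q.mean(0),(np.array(c)/1e3-[.0016,.0016]-O))
a=cv2.imread("pics/p_w1.png");b=cv2.imread("pics/p_t1.png")[240:360,340:540]
cv2.imwrite("pics/p1.png",np.hstack([cv2.resize(a,(400,300)),cv2.resize(b,(400,240))[:240] if 0 else cv2.resize(b,(400,300))]))
print(robot.read_qpos(),robot.read_t())
E
```

```text
pin c [694.6102  74.1011] w [23.2767 76.9192] axis deg -9.786659240722651 head ((671.4707641601562, 78.09236907958984), (23.276676177978516, 29.956995010375977), 80.21334075927734) z 0.025649917793663813 s -38.45959051415235 38.45964369008963
bar [ 457.808  -243.0321] [248.0343  31.5784] 88.53571319580078 [ 0.4566 -0.2484  0.1508] [ 0.0013 -0.0048]
bar [ 457.1529 -210.5852] [14.7457 13.8644] 49.44004821777344 [ 0.4571 -0.2104  0.186 ] [0.0007 0.0276]
[ 23.2892  18.6116   7.3373  -0.0011 -78.7043  56.6722] 69.3167
```

View pics/p1.png

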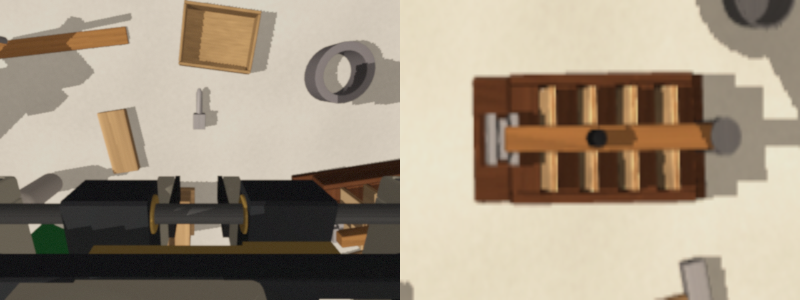

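The bar lies closed over the panels (knob 0.7 mm off its closed position in x), and the pin is still at (200,110) in the left image. Next I'll pick the pin.

```bash
cat >> h.py <<'E'
def pinhand(tag):
    T=np.eye(4);T[:3,:3]=robot.read_tcp_rot();T[:3,3]=robot.read_position()
    P,im=cloud("wrist",tag);L=(P-T[:3,3])@T[:3,:3]
    # shank beyond the head along tool x (either side), near the pad plane
    m=(abs(L[...,1])<.02)&(abs(L[...,0])<.09)&(L[...,2]>-.03)&(L[...,2]<.03)
    n,l,s,c=cv2.connectedComponentsWithStats(m.astype(np.uint8))
    for i in range(1,n):
        if s[i,4]<40: continue
        q=L[l==i]*1e3;print("comp",s[i],"x",np.percentile(q[:,0],[1,99]),"y",np.percentile(q[:,1],[1,50,99]),"z",np.percentile(q[:,2],[1,50,99]))
        for lo in range(-90,90,8):
            b=q[(q[:,0]>=lo)&(q[:,0]<lo+8)]
            if len(b)>15: print("  ",lo,len(b),b[:,1].min(),b[:,1].max(),"ztop",np.percentile(b[:,2],3))
E
python3 - <<'E'
from h import *
D=down(np.radians(-99.8));x,y=.6715,.0781
robot.move_gripper(.5);robot.goto([x,y,.12],D);robot.servo_line([x,y,.005],speed=.08);print(robot.read_position(),robot.read_force())
robot.move_gripper(0);print(robot.read_grip_width()*88,robot.read_position());robot.dwell(.2)
robot.servo_line([x,y,.22],speed=.12);robot.dwell(.3);print(robot.read_grip_width()*88)
pinhand("q_1");print(robot.read_t())
E
```

```text
[0.6719 0.0782 0.0056] [-0.881  -0.7049 -0.1946]
23.667963738986455 [0.6716 0.0781 0.0052]
24.224720367665178
comp [ 268  167  100  158 6918] x [-2.9311 61.0932] y [-18.9053   0.3048  18.915 ] z [-28.3218 -13.5316  -0.5917]
   -10 180 -11.955395809526996 12.123105327260049 ztop -20.111301540863046
   -2 1020 -17.728703029202432 18.105641791494357 ztop -23.485842815304707
   6 2048 -19.985347470615192 19.98607332256571 ztop -28.29746050308449
   14 1136 -11.596642492808398 11.823092329536632 ztop -19.147928303995727
   22 475 -5.438202197285094 6.139627861060641 ztop -13.868703181618546
   30 494 -5.821847471497866 6.005289909829589 ztop -13.723489923488888
   38 515 -5.774483885053608 5.916904532709025 ztop -13.776384852939739
   46 551 -5.636213011162334 6.291515905188301 ztop -13.930477755718579
   54 462 -5.541181112106282 6.217649864094003 ztop -13.41760830950313
   62 37 -2.156030323545281 2.768384097183509 ztop -10.532755775527473
75.1667
```

View pics/q_1.png

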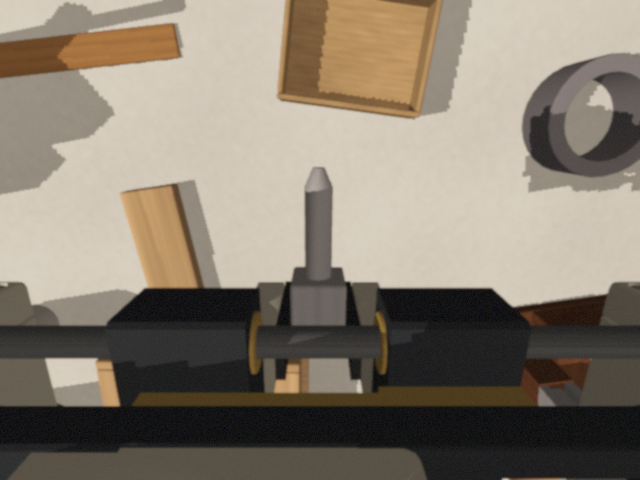

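The pin is held level and square in the jaws: shank from (318,275) to its tip at (318,170), about 63 mm ahead of the TCP as expected. Next I'll go to the pre-insert pose and measure the pin against the fork.

Run:
```python
from h import *
D=down(YAW-np.pi)
robot.goto(car(0,.235,.2),D);robot.servo_line(car(0,.235,.0998),speed=.12);robot.servo_line(car(0,.206,.0998),speed=.08);robot.dwell(.3)
print(robot.read_position(),car(0,.206,.0998),robot.read_grip_width()*88,robot.read_force())
T=np.array(robot.read_position());R=np.array(robot.read_tcp_rot())
P,im=cloud("wrist","r_1");c,s=np.cos(YAW),np.sin(YAW)
L=(P-np.array([O[0],O[1],0]))@np.array([[c,-s,0],[s,c,0],[0,0,1]])*1e3
for nm,y0,y1,z0,z1 in(("cheek out",126,138,124,132),("cheek in",102,114,124,132),("shank",150,186,104,118),("bar",20,100,148,155),("head",192,205,112,124)):
    m=(abs(L[...,0])<40)&(L[...,1]>y0)&(L[...,1]<y1)&(L[...,2]>z0)&(L[...,2]<z1);q=L[m]
    if len(q)>10: print(nm,len(q),"x",np.percentile(q[:,0],[1,99]),np.percentile(q[:,0],[1,99]).mean(),"y",np.percentile(q[:,1],[1,99]),"z",np.percentile(q[:,2],[2,50,98]))
m=(abs(L[...,0])<8)&(L[...,1]>136)&(L[...,1]<200)&(L[...,2]>95)&(L[...,2]<120);print("tip y",L[m][:,1].min())
print(robot.read_t(),robot.read_qpos())
```

```text
[ 0.4579 -0.0336  0.0998] [np.float64(0.45788405958455297), np.float64(-0.033821614268885414), 0.0998] 23.71546016230195 [ 0.4805 -0.7418 -1.7614]
cheek out 3021 x [-21.0233  22.0714] 0.5240125816210366 y [127.9647 135.723 ] z [127.0952 128.4133 129.7039]
cheek in 1517 x [-21.2025  22.4061] 0.6018041267706948 y [103.9067 111.9069] z [126.0352 128.338  129.7145]
shank 2275 x [-6.7272  4.9073] -0.9099555109268933 y [150.2566 185.5013] z [107.652  112.0621 113.7931]
bar 1583 x [-10.1529  11.3462] 0.5966339827596334 y [95.5025 99.9607] z [149.5276 151.2751 152.7284]
head 2466 x [-24.4979  23.2415] -0.6282184349429869 y [192.1926 204.8123] z [112.9397 119.0406 123.3604]
tip y 142.55174469283094
78.3 [ 20.4967   7.5638 -35.6305  -0.0017 -46.8042 -21.3044]
```

View pics/r_1.png

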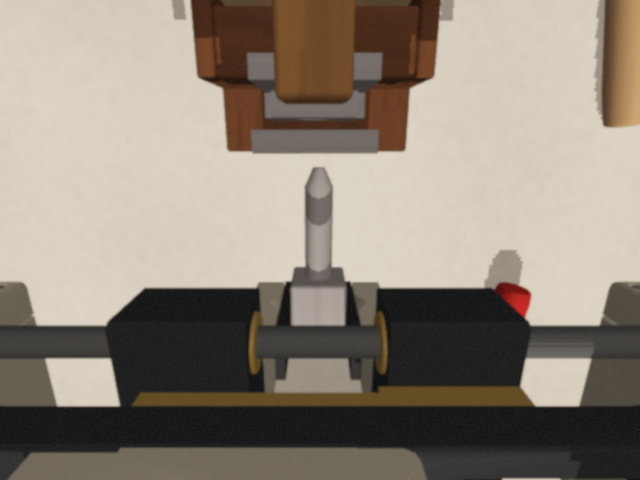

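The pin's tip at (318,170) is about 3.5 px right of the fork's centre (315,140). Depth and pixels agree on about 1.3 mm, so I'll shift the pin by that and insert while watching force.

```bash
cat > ins.py <<'E'
from h import *
import sys
dx,z,ya=float(sys.argv[1]),float(sys.argv[2]),[float(v) for v in sys.argv[3:]]
f0=np.array(robot.read_force())
for y in ya:
    robot.servo_line(car(dx,y,z),speed=.03);robot.dwell(.1);f=np.array(robot.read_force())-f0;p=np.array(robot.read_position())
    print(y,"dF",f,"err mm",(p-car(dx,y,z))*1e3,"w",round(robot.read_grip_width()*88,2))
    if np.abs(f).max()>14: print("STOP");break
print(robot.read_t())
E
python3 ins.py .0013 .0998 .206 .2 .195 .191 .187 .183 .179 .175 .171 .167 .163 .159 .155 .1525
```

```text
0.206 dF [-0.9059  0.3762  1.0877] err mm [ 0.0197  0.0263 -0.0287] w 23.52
0.2 dF [-1.1061  0.8163  0.3454] err mm [-0.0089 -0.0994 -0.0044] w 24.04
0.195 dF [-0.7174  0.5532  0.8083] err mm [ 0.0114 -0.0325 -0.0003] w 23.83
0.191 dF [-1.0134  0.3675 -0.9382] err mm [ 0.0013 -0.0525 -0.0108] w 23.75
0.187 dF [-0.7027  0.1254 -0.1633] err mm [ 0.0027 -0.0737  0.0109] w 24.15
0.183 dF [-1.224  -0.3136 -0.1212] err mm [-0.0009 -0.0564 -0.0105] w 24.11
0.179 dF [-0.3919  0.6298  1.1868] err mm [-0.0073 -0.0517 -0.0009] w 23.83
0.175 dF [-1.034   0.4763  0.735 ] err mm [ 0.0162 -0.0525 -0.0096] w 23.87
0.171 dF [-0.6748 -0.3467  0.6166] err mm [-0.0035 -0.0424 -0.0021] w 23.99
0.167 dF [-0.1737 -0.0088  0.4802] err mm [ 0.0163 -0.0403  0.0046] w 23.87
0.163 dF [-0.5743  0.723   0.054 ] err mm [-0.012  -0.0564 -0.0084] w 23.75
0.159 dF [-0.7706  1.5756  1.5434] err mm [ 0.0166 -0.052   0.0029] w 23.7
0.155 dF [-0.886  -0.5005  0.4641] err mm [-0.0068 -0.0647  0.0004] w 23.81
0.1525 dF [-0.1515  0.4699  0.4733] err mm [-0.0275 -0.0437 -0.0169] w 23.76
83.7
```

```bash
python3 ins.py .0013 .0998 .1518 .1511 .1505 .15 .1495 .149 .1485 .148 | sed 's/dF/dF/'
```

```text
0.1518 dF [ 0.5595 -0.5349 -0.0844] err mm [0.0188 0.0053 0.0104] w 23.72
0.1511 dF [-0.7982  4.5838  0.9784] err mm [0.0798 0.298  0.0163] w 23.69
0.1505 dF [-3.0402  9.3132  3.2411] err mm [ 0.0352  0.8367 -0.0052] w 23.67
0.15 dF [-3.3483 11.5859  3.5398] err mm [0.0191 1.2967 0.0007] w 23.82
0.1495 dF [-4.3787 15.5396  4.6635] err mm [0.0596 1.7566 0.0153] w 24.07
STOP
85.45
```

Firm contact came at 151.2 mm, where the head should seat (136 + 15 = 151). I'll relieve the push, release and verify.

Run:
```python
from h import *
robot.servo_line(car(.0013,.151,.0998),speed=.03);robot.move_gripper(.5);robot.dwell(.2)
robot.servo_line(car(.0013,.155,.25),speed=.12);robot.servo_line(car(.0013,.23,.29),speed=.2);robot.dwell(.3)
P,im=cloud("wrist","s_w");c,s=np.cos(YAW),np.sin(YAW)
L=(P-np.array([O[0],O[1],0]))@np.array([[c,-s,0],[s,c,0],[0,0,1]])*1e3
for nm,y0,y1,z0,z1 in(("cheek out",124,140,124,132),("head",132,180,112,123),("shank gap",113,127,108,117),("bar",20,110,148,155)):
    m=(abs(L[...,0])<40)&(L[...,1]>y0)&(L[...,1]<y1)&(L[...,2]>z0)&(L[...,2]<z1);q=L[m]
    if len(q)>10: print(nm,len(q),"x",np.percentile(q[:,0],[1,99]),"y",np.percentile(q[:,1],[1,99]),"z",np.percentile(q[:,2],[2,50,98]))
robot.goto([.35,.40,.35],down(np.radians(-100)));robot.dwell(.3)
P,im=cloud("top","s_t");cloud("side","s_s")
for q in comps(P,.146,.156,60)+comps(P,.18,.19,20)+comps(P,.118,.129,25):
    cc,w,a=rect(q)
    if 400<cc[0]<520 and -400<cc[1]<0: print("top",cc,w,a,q[:,2].mean())
for t in ("b_top","s_t"):
    Q=np.load(f"pics/{t}.npz")["P"]
    for q in comps(Q,.012,.2,60):
        cc,w,a=rect(q)
        if (cc[0]>560 or cc[1]>330) and cc[0]<850 and -420<cc[1]<520: print(t,"obj",cc,w)
a=cv2.imread("pics/s_t.png")[240:360,340:540];b=cv2.imread("pics/s_s.png")[120:300,300:500];w=cv2.imread("pics/s_w.png")
cv2.imwrite("pics/s.png",np.hstack([cv2.resize(w[:360],(400,300)),cv2.resize(b,(333,300))]))
print(robot.read_t(),robot.read_force())
```

```text
cheek out 542 x [-21.2687  21.9646] y [124.0484 135.657 ] z [126.9035 128.3964 130.0749]
head 1006 x [-12.5134  13.127 ] y [135.9933 167.0878] z [114.4257 116.8465 120.0786]
shank gap 76 x [-15.6568  16.2631] y [123.9262 126.664 ] z [108.678  111.284  113.2803]
bar 2154 x [-10.2004  11.098 ] y [ 62.5812 109.5536] z [149.4596 151.2915 152.8725]
top [ 458.2951 -242.9374] [247.8673  31.5989] 88.28349304199219 0.15078272717806288
top [ 456.5898 -210.7263] [14.302  14.4511] 46.95283126831055 0.18571137291407383
top [ 485.5524 -172.8424] [ 7.5319 32.6011] 89.43960571289062 0.123680332633039
top [ 484.4495 -216.8918] [ 8.7535 32.5725] 87.03665161132812 0.12367847054139046
top [ 484.4449 -260.5463] [ 8.5501 30.4704] 89.23894500732422 0.12408418653020609
top [ 484.2524 -304.3061] [ 9.4729 32.2853] 88.6485824584961 0.12421632003301941
top [ 458.15   -106.9231] [ 8.607  43.0941] 89.88471984863281 0.1255236075439923
top [ 429.6112 -171.6821] [ 7.4595 32.2136] 88.26544952392578 0.12434679744868364
top [ 428.5352 -216.1523] [32.2521  9.0789] 0.7136544585227966 0.12353744749136608
top [ 427.3331 -260.0084] [ 8.9853 32.3409] 87.99769592285156 0.12380418218089474
top [ 427.358  -303.4236] [ 8.1894 34.2373] 88.30648803710938 0.12385118669238099
b_top obj [810.3317  21.1635] [130.8076 102.204 ]
b_top obj [ 714.9351 -185.6962] [103.2866 102.8611]
b_top obj [694.9062  74.9673] [24.2228 77.7897]
b_top obj [656.6298 247.4474] [ 56.0277 128.8003]
b_top obj [590.7561 419.4753] [42.6414 47.2913]
b_top obj [470.3914 442.5173] [90.7048  9.5791]
b_top obj [346.1479 399.5788] [90.572  10.8412]
s_t obj [810.0125  20.9491] [130.427  101.8844]
s_t obj [ 715.3357 -185.6984] [101.7611 103.9623]
s_t obj [656.663  247.5897] [ 55.8887 128.6553]
s_t obj [590.7812 419.5282] [41.9251 47.3627]
s_t obj [470.8653 442.9791] [91.3994  9.8554]
s_t obj [346.0903 399.9063] [90.551  11.1054]
90.8 [-0.1266 -0.3514  0.17  ]
```

View pics/s.png

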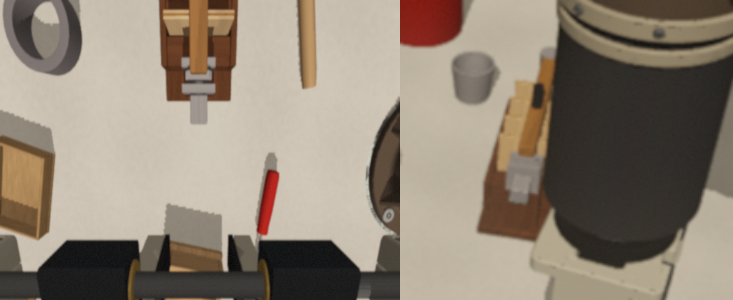

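The view shows the pin head flush on the fork (left image, (199,108)) and the bar closed over the panels. The tin and the other bystanders are in place, so I'm handing in.

```bash
python3 -c "
from rig import robot
robot.job_done();print(robot.read_t())"
```

```text
the job is handed in; nothing more can be done
the job is handed in; nothing more can be done
```

I moved all four panels from the rack into the carrier, one per slot. Then I closed the keeper bar by its knob, pushed the pin through fork and lug until its head seated, and handed in at about 91 s. `job_done` gives no verdict, so the result rests on my own last checks.

- **Panels:** on placing, each top edge read 125.2 mm (125 expected) and each panel was within about 0.3 mm of its slot centre. All four were still standing in the final top view.
- **Bar:** in the last top view the knob was within about 1 mm of its closed position, well inside the 0.03 rad (about 4 mm at the knob) allowed.
- **Pin:** it went in freely and stopped with firm contact where the head should seat. The last camera view put the head from about 136 to 167 mm along the carrier, against a fork face at 136 mm. That leaves a gap of 1 mm at most.
- **Bystanders:** the screw box, tape, offcut and glue bottle read within 1 mm of their starting places. I checked the tin only by eye in the side view, where it looked unmoved.
- **Disagreement:** the top and wrist cameras differed by about 1–2 mm. I took positions from wrist views in two opposite directions. Before inserting the pin I also shifted it 1.3 mm sideways, as measured against the fork.

No grip slip or knock to the pin showed up in my checks.

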